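Dock the portable speaker on the hall table

ROBOT

A 6-joint arm with a two-finger parallel gripper is mounted at the origin on the work surface. World frame = base frame: x ahead of the robot, y to its left, z up, the work surface at z = 0. Lengths are in m, angles in rad, forces in N, time in s.
With the tool pointing down it reaches from about 0.275 to 0.75 m from the base axis. Payload 10.2 kg.
Tool frame: the origin (TCP) lies at the very end of the fingers, on their centre line; the grasp point (between the pads) lies env.grip_point_offset behind it (env.grip_point_offset is the distance from the TCP to the grasp point, in m); z points along the fingers, y is the line along which they close (so a half turn about z gives the same grasp; the last joint's range is limited). The gripper opens to 88 mm and grips with 3 to 60 N. Pads are 18 mm wide; open, the fingers measure 123 mm over their backs; the gripper's body (75 mm by 187 mm) begins 45 mm behind the grasp point.
Start: joints at [-1.37, 0.313, 1.498, -0, 1.331, -0.223], TCP at [0.216, -0.479, 0.239] pointing down, gripper open.
Joint ranges: [-2.94, 2.94], [-0.97, 2.17], [0.19, 2.56], [-1.23, 4.37], [0.02, 3.11], [-2.88, 2.88]. Speed limits (rad/s): [2.39, 2.39, 3.01, 3.14, 3.14, 3.14].

INTERFACE

Orientations are given as a 3x3 rotation matrix whose columns are the frame's x, y, z axes.
In Python, from workcell import env gives the robot as it stands.
- The arm moves only by the tool step_arm, never from a script. Its argument "moves" is a list of rows, each a list of 6 numbers: the shift along the world's x, y, z in m, then the turn, a rotation vector about the world's x, y, z in degrees. In form: [[tx, ty, tz, ax, ay, az], ...]. A call has 1 to 20 rows; each row is the pose to reach, as a shift and turn from the pose commanded when the call began; what a row does not reach only later rows make up. A row lasts 1/12 s, in which the tool goes at most 41.7 mm and 7.16 degrees, less where a joint would pass 70% of its speed; a pose out of reach is approached as far as the arm can. A call with a gripper value outside its range is refused whole. "grip" is the opening, from 0 (shut) to 1 (fully open), set as the call begins (left out, the last holds). The fingers move at their own pace and stop on an object; "grip_force" is the grip in N (left out, the last holds). Time passes only in rows, so rows that repeat a pose let the fingers close. It gives the time, the measured TCP pose, the force, the opening and the grip force at its end, in the units of the state.
- env.observe(): the state, without advancing time (a new reading comes with each control period).
- env.capture(name): name is "side" or "top"; returns (picture, depth): 420x560x3 uint8, blue, green, red; 420x560 float32, m along the optical axis (not along the pixel's ray), 0 where there is no reading.
- env.get_calibration(name): a dict with "K" (3x3 intrinsics, pixels), "dist_coeffs" ([k1, k2, p1, p2, k3] as OpenCV has them; the pictures are not rectified), "R" (3x3) and "t" (3): a world point X has camera coordinates R X + t. Camera axes: x right, y down, z forward; pixel columns grow to the right and rows downward; lengths in m; the calibration is good to about 2 mm. A picture is of the moment at which its call begins. get_calibration takes no time and is no camera call.
- env.finish_job(): hands the job in; it is judged then, once.
The state is a dict: "time": time; "joints": joint angles; "qvel": joint speeds; "tau": joint torques, N m; "ee_pos": TCP position; "tcp_rot": TCP orientation; "ft_force": force on the tool from outside, world axes, zero at the start; "wrist_torque": the same for the moment, N m; "opening": finger opening in m; "gripper_force": force on a finger pad.
Only numpy, scipy, OpenCV 4.12 (cv2) and the standard library are available. Lean on these libraries where they do the work, as an engineer would, in place of code of your own. Each camera call takes 0.05 s, during which the arm holds its last target. There are 200 camera calls.

TASK

Put the black portable speaker on charge in the dock on the hall table: lift it and set it down gently on the dock's dark metal apron, with its brass-marked socket end just inside the mouth of the flared white cheeks, and let go of it there. Then push it from behind between the cheeks until it has driven the stiff orange plug fully home against the grey stop, give it a firm press of about 15 N there, never a hard one, and leave it. Leave the wine, the glass, the key bowl and the white box alone.

Things in the scene. Friction and masses are not known exactly. Their poses are not given: they have to be found in the camera images.
- speaker_mid (a point): Centre (half-way up, 27 mm above its underside) of the loose black portable speaker, a box 110 mm long (its x), 50 wide (y), 54 high (z), edges rounded 5 mm, about 0.35 kg. Its +x points to the socket end, marked by brass on the end face and a brass strip across the top near it. It starts flat on the table, socket end roughly towards world +y.
- speaker_socket (a point): Centre of the speaker's socket end face, 55 mm along +x from its centre, half-way up. This end goes into the dock first. The grey stop block (48 mm wide, 44 high) behind the plug was set by hand at an unmeasured depth: fully home, this face lies anywhere from 79 to 93 mm past the cheeks' mouth, so the stop must be felt. It must never be pressed with over 22 N.
- dock: Fixed charging dock. Origin at the table surface under the middle of its dark metal base plate: 220 mm long (x), 130 wide (y), 6 thick. +x is the direction of insertion. The plate from x = -110 to -10 mm is the bare apron; beyond it stand the white cheeks. Setting the speaker down must not hit the plate with over 60 N (a careful, slow set-down does not; a drop does).
- guide: White cheeks on the dock, 22 mm high above the plate, 10 thick. Origin: middle of their mouth on top of the plate (dock x = -10 mm, y = 0, z = 6); axes as the dock's. Clear width 88 mm at guide x = 0, narrowing evenly to 52 at x = 40 mm, then a straight channel 52 wide (1 mm spare each side of the speaker). The speaker must never press on the cheeks with over 22 N.
- plug (a joint): Travel (m) of the orange plug block (12 mm long, 44 wide, 30 high) along dock +x towards the grey stop: 0 fully out, 0.014 against the stop, fully home. Starts at 0 to 0.005; slides against about 6 N and stays where left (no spring). Sliding the speaker itself takes 2 to 5 N more; a push climbing past about 13 N means the stop is reached (or, if the plug has not moved, a wedged speaker).
- wineglass: Loose clear wine glass standing on the table, 74 mm across, 180 mm high. Origin at the centre of its foot. Leave alone.
- wine: Loose green wine bottle standing on the table, 74 mm across, 300 mm high. Origin at the centre of its underside. Leave alone.
- mediabox: Loose flat white box, 120 x 120 x 30 mm, on the table. Origin at the centre of its underside. Leave alone.
- keybowl: Loose blue ceramic bowl, 100 mm across, 40 mm high. Origin at the centre of its underside. Leave alone.

How it is judged:
On the way, in this order (a step that is already met when the one before it is completed fails the run):
1. the speaker rests on the dock's plate, let go of, its socket end in the funnel and not yet home (x of speaker_socket in the frame of dock between -0.03 and 0.05 m and x of speaker_mid in the frame of dock below -0.005 m and z of speaker_mid in the frame of dock between 0.03 and 0.036 m and angle between speaker_mid's own z axis and vertical below 0.06 rad and contact force between the fingers and speaker below 0.1 N), for 0.2 s.
2. the speaker has driven the plug home and been pressed firmly against it (value of joint plug above 0.0122 m and x of speaker_socket in the frame of dock above 0.066 m and contact force between speaker and stop above 9 N), for 0.1 s.
At the end, for the whole second after the job is handed in: The speaker sits flat and still on the dock's plate, socket end first and centred in the channel (within 3 mm and 0.06 rad), with the plug within 1.8 mm of its stop (value of joint plug above 0.0122 m and x of speaker_socket in the frame of dock above 0.066 m and y of speaker_socket in the frame of dock between -0.003 and 0.003 m and angle between the x axis of speaker_mid and the x axis of dock, either way round below 0.06 rad and angle between speaker_mid's own z axis and vertical below 0.04 rad and z of speaker_mid in the frame of dock below 0.036 m and linear speed of speaker below 0.01 m/s); the robot touches nothing.
It fails at once if the speaker pressed on the cheeks with more than 22 N (contact force between speaker and guide above 22 N).
It fails at once if the speaker pressed on the plug or stop with more than 22 N (contact force between speaker and stop above 22 N).
It fails at once if the speaker hit or pressed on the dock with more than 60 N (contact force between speaker and dock above 60 N).
It fails at once if the robot pressed on the dock with more than 25 N (contact force between the fingers and dock above 25 N).
It fails at once if a bystander was disturbed (distance of any of wineglass, wine, mediabox, keybowl from where it was at the start of the episode above 0.02 m or angle between any of wineglass, wine's own z axis and vertical above 0.3 rad).
It also fails if it takes over 72 s, if anything falls off the work surface, if the arm or the gripper's body presses on something with over 40 N, if the wrist force passes 120 N, or if a joint passes its speed limit or range.

## Working session

There is one attempt and no reset: what is moved stays moved. The work goes in short steps, Python scripts to look and compute and a tool call to move; the robot and the scene stay as the last step left them, time stands still between calls to the robot, and variables do not carry over. Pictures are saved under pics/ and viewed, at most 10 in all, crops included, and the job is handed in when it is done.

Besides the shell and the picture viewer there is one more tool, called after ">>>" by a JSON object that holds its "name" and its "arguments", one argument or row to a line. step_arm: Moves the arm, as the interface text tells. Its arguments: {"type":"object","properties":{"moves":{"type":"array","items":{"type":"array","items":{"type":"number"}}},"grip":{"type":"number"},"grip_force":{"type":"number"}},"required":["moves"]}

```bash
mkdir -p pics; ls; python3 - <<'E'
from workcell import env
import cv2,numpy as np
for n in ("top","side"):
    p,d=env.capture(n); cv2.imwrite(f"pics/{n}0.png",p); np.savez(f"{n}0.npz",p=p,d=d)
    c=env.get_calibration(n); print(n,c)
print(env.grip_point_offset); print(env.observe())
E
```

```text
pics
top {'K': array([[384.60434432,   0.        , 281.24146068],
       [  0.        , 384.60434432, 207.14924581],
       [  0.        ,   0.        ,   1.        ]]), 'dist_coeffs': array([-0.07751039,  0.        ,  0.        ,  0.        ,  0.        ]), 'R': array([[-2.56725150e-02, -9.99665048e-01, -3.27319719e-03],
       [-9.95087842e-01,  2.58678473e-02, -9.55564864e-02],
       [ 9.56091501e-02,  8.03943400e-04, -9.95418628e-01]]), 't': array([0.09022874, 0.55288092, 0.90505853])}
side {'K': array([[472.85842039,   0.        , 275.17882198],
       [  0.        , 472.85842039, 210.97810713],
       [  0.        ,   0.        ,   1.        ]]), 'dist_coeffs': array([-0.12972296,  0.        ,  0.        ,  0.        ,  0.        ]), 'R': array([[-0.78615552, -0.61796699, -0.00873526],
       [-0.41902435,  0.54335071, -0.7274535 ],
       [ 0.45428856, -0.5682313 , -0.68610138]]), 't': array([0.48948335, 0.21874716, 0.85047911])}
0.0187
{'time': 0.1, 'joints': array([-1.37041998e+00,  3.13404721e-01,  1.49831338e+00,  1.66572378e-05,
        1.33101686e+00, -2.23418127e-01]), 'qvel': array([-0.00146072, -0.00160726, -0.00040608, -0.00038025, -0.00104121,
        0.00180241]), 'tau': array([ 3.75411735e-03, -4.02812648e+01, -2.52642864e+01,  6.95838919e-02,
        3.42750410e-02, -6.30696536e-05]), 'ee_pos': array([ 0.21583349, -0.47835564,  0.23823081]), 'tcp_rot': array([[ 9.11536791e-01,  4.11218474e-01, -2.11506164e-04],
       [ 4.11218441e-01, -9.11536139e-01,  1.12267400e-03],
       [ 2.68868776e-04, -1.11033389e-03, -9.99999347e-01]]), 'ft_force': array([-0.33327731, -0.62023738,  0.25367442]), 'wrist_torque': array([-0.01834073,  0.03889472, -0.00273561]), 'gripper_force': 0.0, 'opening': 0.08839666330461866}
```

View pics/top0.png

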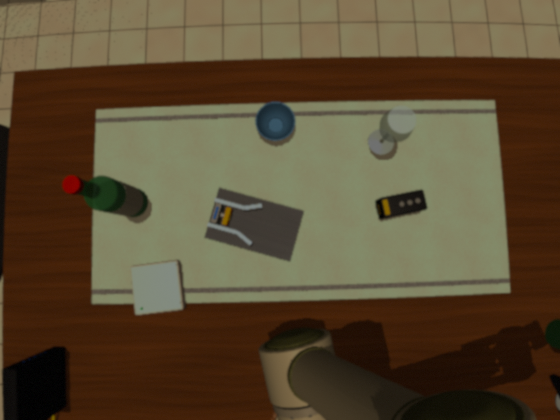

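View pics/side0.png

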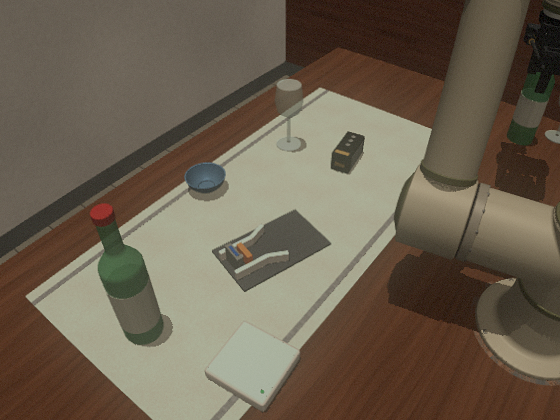

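The top view shows the speaker at about (401,205), with its brass end to the left (+y). The dock plate is centred near (253,224), its mouth facing right and the plug near (226,215). The glass foot is at (381,143). The side view agrees. Next I'll measure these.

```bash
cat > h.py <<'E'
import cv2,numpy as np
from workcell import env
def cast(n,uv,z):
    c=env.get_calibration(n); uv=np.asarray(uv,float).reshape(-1,1,2)
    q=cv2.undistortPoints(uv,c["K"],c["dist_coeffs"]).reshape(-1,2)
    r=np.c_[q,np.ones(len(q))]@c["R"]; o=-c["R"].T@c["t"]
    return o+r*((z-o[2])/r[:,2])[:,None]
def proj(n,X):
    c=env.get_calibration(n)
    return cv2.projectPoints(np.asarray(X,float).reshape(-1,1,3),cv2.Rodrigues(c["R"])[0],c["t"],c["K"],c["dist_coeffs"])[0].reshape(-1,2)
def wpts(n,d):
    c=env.get_calibration(n); v,u=np.mgrid[:420,:560]
    q=cv2.undistortPoints(np.stack([u,v],-1).reshape(-1,1,2).astype(float),c["K"],c["dist_coeffs"]).reshape(-1,2)
    X=np.c_[q,np.ones(len(q))]*d.reshape(-1,1)
    return ((X-c["t"])@c["R"]).reshape(420,560,3)
def rect(P):
    (c,s,a)=cv2.minAreaRect((P[:,:2]*1000).astype(np.float32)); return np.array(c).round(1),np.array(s).round(1),round(a,2)
E
python3 - <<'E'
from h import *
f=np.load("top0.npz");p,d=f["p"],f["d"]
W=wpts("top",d)
hsv=cv2.cvtColor(p,cv2.COLOR_BGR2HSV)
def box(u0,u1,v0,v1):
    m=np.zeros((420,560),bool);m[v0:v1,u0:u1]=1;return m
# speaker by height
m=box(365,440,180,230)&(W[...,2]>.045)&(W[...,2]<.065)
P=W[m];print("spk depth",m.sum(),rect(P),np.median(P[:,2]))
v,u=np.nonzero(box(365,440,180,230)&(hsv[...,2]<60)|box(365,440,180,230)&(hsv[...,1]>150))
print("spk mask",rect(cast("top",np.c_[u,v],.054)),len(u))
b=box(365,440,180,230)&(hsv[...,1]>150)&(hsv[...,2]>90)
v,u=np.nonzero(b);print("brass",len(u),cast("top",np.c_[u,v],.054).mean(0))
# dock
g=box(195,315,180,270)
m=(g&(hsv[...,2]<105)).astype(np.uint8)
n,l,s,c=cv2.connectedComponentsWithStats(m);k=1+s[1:,4].argmax()
v,u=np.nonzero(l==k);print("plate",rect(cast("top",np.c_[u,v],.006)),len(u))
print("plate z",np.median(W[240,255:280,2]),"table z",np.median(W[270:280,200:300,2]))
m=g&(hsv[...,2]>125)&(W[...,2]>.018)&(W[...,2]<.04)
n,l,s,c=cv2.connectedComponentsWithStats(m.astype(np.uint8))
for k in range(1,n):
    if s[k,4]>30:
        v,u=np.nonzero(l==k);Q=cast("top",np.c_[u,v],.028);print("cheek",len(u),rect(Q),Q[Q[:,1].argmin()],Q[Q[:,1].argmax()],)
m=g&(hsv[...,0]>8)&(hsv[...,0]<25)&(hsv[...,1]>150)&(hsv[...,2]>110);v,u=np.nonzero(m);Q=cast("top",np.c_[u,v],.036);print("plug",len(u),Q.mean(0),rect(Q), np.median(W[m][:,2]))
m=box(365,420,100,160)&(W[...,2]>.03);print("glass",np.nanmin(W[m],0),np.nanmax(W[m],0))
cv2.imwrite("pics/crop0.png",np.hstack([cv2.resize(p[175:275,195:315],None,fx=4,fy=4,interpolation=2),cv2.resize(p[175:275,360:440],None,fx=4,fy=4,interpolation=2)]))
E
```

```text
spk depth 946 (array([ 553.6, -213.4]), array([ 50.5, 109.5]), 10.34) 0.05259007623141143
spk mask (array([ 551.9, -207.3]), array([ 48.4, 116.9]), 10.03) 921
brass 75 [ 0.54680692 -0.17143842  0.054     ]
plate (array([517.2, 144.7]), array([220.6, 131. ]), 73.01) 4246
plate z 0.005143997336009791 table z 0.00036929031786816786
cheek 101 (array([565.2, 183.5]), array([112.9,  12.8]), 79.64) [0.56145725 0.12719484 0.028     ] [0.57659173 0.23884069 0.028     ]
cheek 102 (array([499.8, 202.9]), array([113. ,  14.2]), 65.6) [0.472798   0.15307267 0.028     ] [0.51622793 0.2564152  0.028     ]
plug 69 [0.53759966 0.20919944 0.036     ] (array([537.6, 209.2]), array([10. , 38.5]), 73.3) 0.03847650550495818
glass [ 0.4659496  -0.21206663  0.03016709] [0.7502598  0.07516907 0.95403881]
```

View pics/crop0.png

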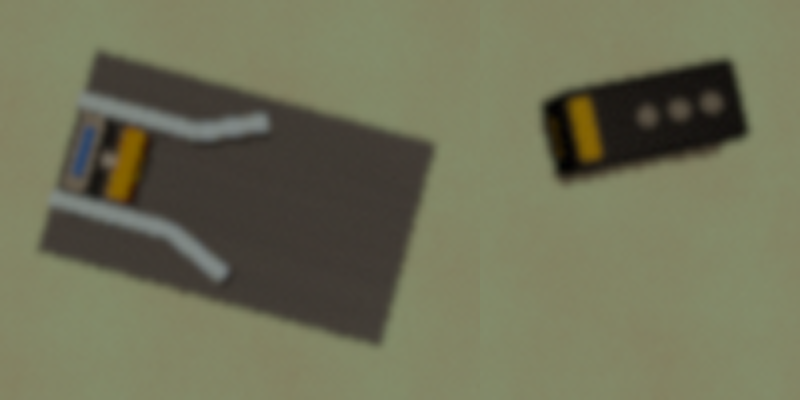

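```bash
python3 - <<'E'
from h import *
for n,uv in (("glass foot top",None),):
    print(cast("top",[(381,143)],.003),cast("side",[(289,144)],.003),"bowl",cast("top",[(275,120)],.03))
s=np.load("side0.npz")
# rays agree check: speaker model projected onto side view vs dark mask
a=np.radians(100.3);c=np.array([.5536,-.2134]);x=np.array([np.cos(a),np.sin(a)]);y=np.array([-x[1],x[0]])
C=np.array([np.r_[c+i*55*.001*x+j*25*.001*y,.054] for i,j in((1,1),(1,-1),(-1,-1),(-1,1))])
print(proj("side",C).round(),proj("top",C).round())
d=np.radians(73);D=np.array([.5172,.1447]);e=np.array([np.cos(d),np.sin(d)])
print("release mid",D-.052*e,"mouth",D-.01*e)
W=wpts("side",s["d"]);m=np.zeros((420,560),bool);m[120:180,325:370]=1
m&=(W[...,2]>.047)&(W[...,2]<.065);print("side depth",rect(W[m]),m.sum())
E
```

```text
[[ 0.71445065 -0.18173996  0.003     ]] [[ 0.71629165 -0.17971191  0.003     ]] bowl [[0.77195072 0.0858055  0.03      ]]
[[350. 159.]
 [331. 153.]
 [347. 131.]
 [365. 136.]] [[383. 219.]
 [379. 198.]
 [423. 189.]
 [428. 209.]]
release mid [0.50199667 0.09497215] mouth [0.51427628 0.13513695]
side depth (array([ 555.5, -211.8]), array([ 51. , 114.8]), 10.43) 542
```

>>> {"name": "step_arm", "arguments": {
  "moves": [
    [0.03,0.025,0,0,0,7],
    [0.06,0.05,0,0,0,14],
    [0.09,0.07,0,0,0,21],
    [0.12,0.09,0,0,0,28],
    [0.15,0.115,0,0,0,35],
    [0.18,0.14,0,0,0,42],
    [0.21,0.165,0,0,0,49],
    [0.24,0.19,0,0,0,56],
    [0.27,0.21,0,0,0,63],
    [0.3,0.235,-0.02,0,0,70],
    [0.325,0.255,-0.04,0,0,76],
    [0.337,0.265,-0.06,0,0,76],
    [0.337,0.265,-0.08,0,0,76],
    [0.337,0.265,-0.08,0,0,76],
    [0.337,0.265,-0.08,0,0,76],
    [0.337,0.265,-0.08,0,0,76]
  ],
  "grip": 1
}}

```text
time: 1.43
ee_pos: [0.553, -0.2142, 0.16]
tcp_rot: [[-0.178, 0.984, 0.001], [0.984, 0.178, -0.001], [-0.001, 0.001, -1.0]]
ft_force: [0.3, -0.5, 0.7]
opening: 0.0878
gripper_force: 0.0
```

>>> {"name": "step_arm", "arguments": {
  "moves": [
    [0.001,0,-0.02,0,0,0],
    [0.001,0,-0.04,0,0,0],
    [0.001,0,-0.06,0,0,0],
    [0.001,0,-0.075,0,0,0],
    [0.001,0,-0.09,0,0,0],
    [0.001,0,-0.105,0,0,0],
    [0.001,0,-0.12,0,0,0],
    [0.001,0,-0.13,0,0,0],
    [0.001,0,-0.14,0,0,0],
    [0.001,0,-0.145,0,0,0],
    [0.001,0,-0.145,0,0,0]
  ]
}}

```text
time: 2.35
ee_pos: [0.5537, -0.2137, 0.0133]
tcp_rot: [[-0.178, 0.984, -0.001], [0.984, 0.178, 0.0], [0.0, -0.001, -1.0]]
ft_force: [-1.0, -0.4, -0.5]
opening: 0.088
gripper_force: 0.0
```

>>> {"name": "step_arm", "arguments": {
  "moves": [
    [0,0,0,0,0,0],
    [0,0,0,0,0,0],
    [0,0,0,0,0,0],
    [0,0,0,0,0,0],
    [0,0,0,0,0,0],
    [0,0,0,0,0,0],
    [0,0,0,0,0,0],
    [0,0,0,0,0,0]
  ],
  "grip": 0,
  "grip_force": 20
}}

```text
time: 3.02
ee_pos: [0.5542, -0.2136, 0.014]
tcp_rot: [[-0.178, 0.984, 0.001], [0.984, 0.178, -0.0], [-0.0, 0.001, -1.0]]
ft_force: [1.3, -0.1, 1.1]
opening: 0.0498
gripper_force: 20.0
```

>>> {"name": "step_arm", "arguments": {
  "moves": [
    [0,0,0.015,0,0,0],
    [0,0,0.035,0,0,0],
    [0,0,0.055,0,0,0],
    [0,0,0.07,0,0,0],
    [-0.003,0.02,0.08,0,0,-2],
    [-0.008,0.045,0.08,0,0,-4],
    [-0.012,0.07,0.08,0,0,-7],
    [-0.017,0.1,0.08,0,0,-9],
    [-0.022,0.13,0.08,0,0,-12],
    [-0.027,0.16,0.08,0,0,-15],
    [-0.032,0.19,0.08,0,0,-18],
    [-0.037,0.22,0.08,0,0,-21],
    [-0.042,0.25,0.08,0,0,-23],
    [-0.046,0.275,0.08,0,0,-25],
    [-0.05,0.295,0.08,0,0,-26.5],
    [-0.052,0.308,0.075,0,0,-27.3],
    [-0.052,0.308,0.07,0,0,-27.3],
    [-0.052,0.308,0.06,0,0,-27.3],
    [-0.052,0.308,0.06,0,0,-27.3]
  ]
}}

```text
time: 4.6
ee_pos: [0.5008, 0.0938, 0.0716]
tcp_rot: [[0.293, 0.956, -0.004], [0.956, -0.293, -0.0], [-0.001, -0.004, -1.0]]
ft_force: [-0.7, 0.1, -5.4]
opening: 0.0498
gripper_force: 20.0
```

```bash
python3 - <<'E'
from h import *
for n in("top","side"):
    p,d=env.capture(n);np.savez(n+"1.npz",p=p,d=d)
    q=p[130:310,160:360] if n=="top" else p[150:330,190:390]
    cv2.imwrite(f"pics/{n}1.png",cv2.resize(q,None,fx=3,fy=3))
a=cv2.imread("pics/top1.png");b=cv2.imread("pics/side1.png")
cv2.imwrite("pics/both1.png",cv2.resize(np.hstack([a,b]),(800,360)))
E
```

```text
(no output)
```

View pics/both1.png

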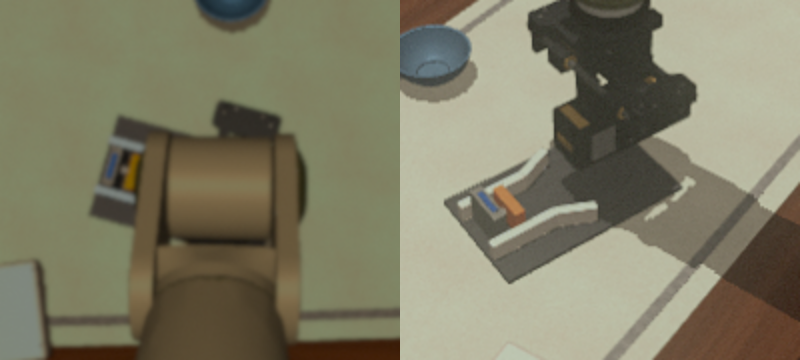

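The side view shows the speaker held level above the apron, brass end facing the mouth and axis in line with the cheeks. Lowering it now.

>>> {"name": "step_arm", "arguments": {
  "moves": [
    [0,0,-0.008,0,0,0],
    [0,0,-0.016,0,0,0],
    [0,0,-0.024,0,0,0],
    [0,0,-0.032,0,0,0],
    [0,0,-0.038,0,0,0],
    [0,0,-0.042,0,0,0],
    [0,0,-0.045,0,0,0],
    [0,0,-0.047,0,0,0],
    [0,0,-0.047,0,0,0],
    [0,0,-0.047,0,0,0],
    [0,0,-0.047,0,0,0]
  ]
}}

```text
time: 5.62
ee_pos: [0.5021, 0.0944, 0.027]
tcp_rot: [[0.293, 0.956, 0.001], [0.956, -0.293, -0.0], [0.0, 0.001, -1.0]]
ft_force: [0.7, -0.1, -4.6]
opening: 0.0501
gripper_force: 20.0
```

>>> {"name": "step_arm", "arguments": {
  "moves": [
    [0,0,-0.0005,0,0,0],
    [0,0,-0.001,0,0,0],
    [0,0,-0.0015,0,0,0],
    [0,0,-0.002,0,0,0],
    [0,0,-0.0025,0,0,0],
    [0,0,-0.003,0,0,0],
    [0,0,-0.0035,0,0,0],
    [0,0,-0.004,0,0,0],
    [0,0,-0.004,0,0,0],
    [0,0,-0.004,0,0,0]
  ]
}}

```text
time: 6.45
ee_pos: [0.5019, 0.0944, 0.0227]
tcp_rot: [[0.293, 0.956, -0.0], [0.956, -0.293, 0.0], [-0.0, -0.0, -1.0]]
ft_force: [-0.8, -0.6, -3.5]
opening: 0.0501
gripper_force: 20.0
```

>>> {"name": "step_arm", "arguments": {
  "moves": [
    [0,0,-0.0004,0,0,0],
    [0,0,-0.0008,0,0,0],
    [0,0,-0.0012,0,0,0],
    [0,0,-0.0016,0,0,0],
    [0,0,-0.002,0,0,0],
    [0,0,-0.002,0,0,0],
    [0,0,-0.002,0,0,0]
  ]
}}

```text
time: 7.03
ee_pos: [0.5019, 0.0944, 0.0207]
tcp_rot: [[0.293, 0.956, -0.0], [0.956, -0.293, -0.0], [-0.0, -0.0, -1.0]]
ft_force: [0.3, -0.7, -3.7]
opening: 0.0499
gripper_force: 20.0
```

>>> {"name": "step_arm", "arguments": {
  "moves": [
    [0,0,-0.0003,0,0,0],
    [0,0,-0.0006,0,0,0],
    [0,0,-0.0009,0,0,0],
    [0,0,-0.001,0,0,0],
    [0,0,-0.001,0,0,0]
  ]
}}

```text
time: 7.45
ee_pos: [0.5019, 0.0944, 0.02]
tcp_rot: [[0.293, 0.956, 0.0], [0.956, -0.293, -0.0], [-0.0, 0.0, -1.0]]
ft_force: [-2.0, -0.2, 1.1]
opening: 0.0498
gripper_force: 20.0
```

>>> {"name": "step_arm", "arguments": {
  "moves": [
    [0,0,0,0,0,0],
    [0,0,0,0,0,0],
    [0,0,0,0,0,0],
    [0,0,0,0,0,0],
    [0,0,0,0,0,0],
    [0,0,0,0,0,0],
    [0,0,0,0,0,0],
    [0,0,0,0,0,0]
  ],
  "grip": 1
}}

```text
time: 8.12
ee_pos: [0.5019, 0.0944, 0.0197]
tcp_rot: [[0.293, 0.956, 0.0], [0.956, -0.293, 0.0], [0.0, 0.0, -1.0]]
ft_force: [0.7, 0.6, 0.5]
opening: 0.0884
gripper_force: 0.0
```

>>> {"name": "step_arm", "arguments": {
  "moves": [
    [0,0,0.01,0,0,0],
    [0,0,0.03,0,0,0],
    [0,0,0.05,0,0,0],
    [0,0,0.07,0,0,0],
    [0,0,0.09,0,0,0],
    [0,-0.01,0.1,0,0,0],
    [-0.01,-0.04,0.1,0,0,0],
    [-0.02,-0.07,0.1,0,0,0],
    [-0.026,-0.085,0.1,0,0,0],
    [-0.026,-0.085,0.1,0,0,0],
    [-0.026,-0.085,0.1,0,0,0]
  ],
  "grip": 1
}}

```text
time: 9.03
ee_pos: [0.4758, 0.0087, 0.1199]
tcp_rot: [[0.295, 0.956, 0.0], [0.956, -0.295, 0.0], [0.0, 0.0, -1.0]]
ft_force: [0.3, 1.0, 0.3]
opening: 0.0877
gripper_force: 0.0
```

```bash
python3 - <<'E'
from h import *
print(env.observe()["ee_pos"])
p,d=env.capture("side");np.savez("side2.npz",p=p,d=d)
cv2.imwrite("pics/side2.png",cv2.resize(p[150:330,190:430],None,fx=3,fy=3))
W=wpts("side",d)
m=(W[...,2]>.053)&(W[...,2]<.068)&(W[...,0]>.4)&(W[...,0]<.6)&(W[...,1]>0)&(W[...,1]<.2);print(m.sum(),rect(W[m]))
E
```

```text
[0.47583378 0.00869923 0.11991596]
949 (array([500.2,  91.7]), array([110.7,  51.9]), 72.95)
```

View pics/side2.png

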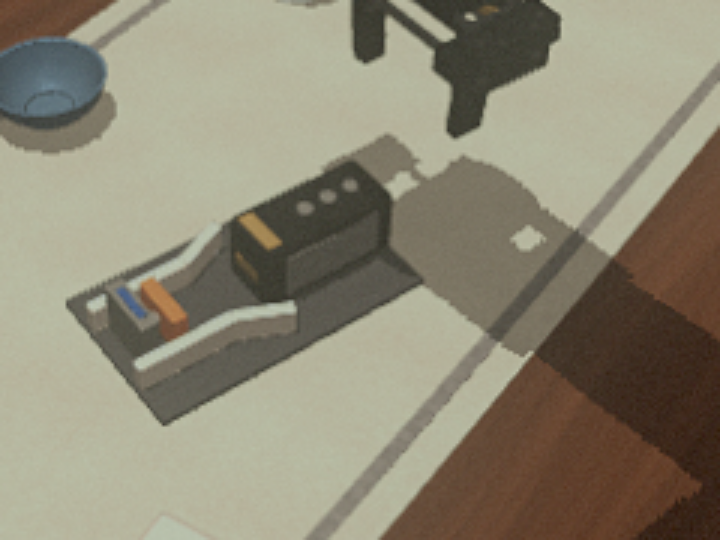

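The side view shows the speaker flat on the apron, its brass end just inside the mouth and in line with the cheeks. Next I close the fingers and lower them behind it.

>>> {"name": "step_arm", "arguments": {
  "moves": [
    [0,0,0,0,0,0],
    [0,0,0,0,0,0],
    [0,0,0,0,0,0],
    [0,0,0,0,0,0],
    [0,0,-0.015,0,0,0],
    [0,0,-0.035,0,0,0],
    [0,0,-0.055,0,0,0],
    [0,0,-0.075,0,0,0],
    [0,0,-0.09,0,0,0],
    [0,0,-0.1,0,0,0],
    [0,0,-0.103,0,0,0],
    [0,0,-0.103,0,0,0],
    [0,0,-0.103,0,0,0],
    [0,0,-0.103,0,0,0]
  ],
  "grip": 0
}}

```text
time: 10.25
ee_pos: [0.4764, 0.0094, 0.0175]
tcp_rot: [[0.293, 0.956, 0.002], [0.956, -0.293, -0.0], [0.0, 0.002, -1.0]]
ft_force: [-0.5, 0.9, -0.0]
opening: 0.0002
gripper_force: 0.0
```

>>> {"name": "step_arm", "arguments": {
  "moves": [
    [0.0006,0.0019,0,0,0,0],
    [0.0012,0.0038,0,0,0,0],
    [0.0018,0.0057,0,0,0,0],
    [0.0023,0.0077,0,0,0,0],
    [0.0029,0.0096,0,0,0,0],
    [0.0035,0.0115,0,0,0,0],
    [0.0041,0.0134,0,0,0,0],
    [0.0047,0.0153,0,0,0,0],
    [0.0053,0.0172,0,0,0,0],
    [0.0058,0.0191,0,0,0,0],
    [0.0064,0.021,0,0,0,0],
    [0.007,0.023,0,0,0,0],
    [0.007,0.023,0,0,0,0]
  ]
}}

```text
time: 11.33
ee_pos: [0.483, 0.0327, 0.0167]
tcp_rot: [[0.292, 0.956, 0.0], [0.956, -0.292, 0.0], [0.0, 0.0, -1.0]]
ft_force: [0.2, 0.2, 0.1]
opening: 0.0002
gripper_force: 0.0
```

>>> {"name": "step_arm", "arguments": {
  "moves": [
    [0.0006,0.0019,0,0,0,0],
    [0.0012,0.0038,0,0,0,0],
    [0.0018,0.0057,0,0,0,0],
    [0.0023,0.0077,0,0,0,0],
    [0.0029,0.0096,0,0,0,0],
    [0.0035,0.0115,0,0,0,0],
    [0.0041,0.0134,0,0,0,0],
    [0.0047,0.0153,0,0,0,0],
    [0.0047,0.0153,0,0,0,0]
  ]
}}

```text
time: 12.08
ee_pos: [0.4877, 0.0481, 0.0167]
tcp_rot: [[0.293, 0.956, 0.0], [0.956, -0.293, 0.0], [0.0, 0.0, -1.0]]
ft_force: [-0.1, -0.0, -0.9]
opening: 0.0002
gripper_force: 0.0
```

>>> {"name": "step_arm", "arguments": {
  "moves": [
    [0.0006,0.0019,0,0,0,0],
    [0.0012,0.0038,0,0,0,0],
    [0.0018,0.0057,0,0,0,0],
    [0.0023,0.0077,0,0,0,0],
    [0.0029,0.0096,0,0,0,0],
    [0.0029,0.0096,0,0,0,0]
  ]
}}

```text
time: 12.58
ee_pos: [0.4906, 0.0577, 0.0167]
tcp_rot: [[0.293, 0.956, 0.0], [0.956, -0.293, 0.0], [0.0, 0.0, -1.0]]
ft_force: [1.1, -0.6, 0.2]
opening: 0.0008
gripper_force: 0.1
```

```bash
cat > look.py <<'E'
from h import *
import sys
k=sys.argv[1]
print(env.observe()["ft_force"])
p,d=env.capture("side");np.savez(f"side{k}.npz",p=p,d=d)
cv2.imwrite(f"pics/side{k}.png",cv2.resize(p[150:330,190:430],None,fx=3,fy=3))
W=wpts("side",d)
m=(W[...,2]>.055)&(W[...,2]<.068)&(W[...,0]>.4)&(W[...,0]<.62)&(W[...,1]>0)&(W[...,1]<.25);print(m.sum(),rect(W[m]))
hsv=cv2.cvtColor(p,cv2.COLOR_BGR2HSV)
o=(hsv[...,0]<14)&(hsv[...,1]>140)&(hsv[...,2]>100)&(W[...,0]>.4)&(W[...,0]<.62)&(W[...,1]>.15)&(W[...,1]<.25)
D=np.array([.5172,.1447]);e=np.array([.2924,.9563])
if o.sum()>5:
    q=W[o];q=q[q[:,2]>.033]; print("plug top mean dock x",((q[:,:2]-D)@e).mean(),len(q))
b=(hsv[...,0]>=14)&(hsv[...,0]<24)&(hsv[...,1]>110)&(W[...,2]>.055)&(W[...,2]<.066)&(W[...,1]>.05)&(W[...,1]<.25)
print("brass dock x",((W[b][:,:2]-D)@e).mean(),"y",((W[b][:,:2]-D)@np.array([-e[1],e[0]])).mean(),b.sum())
E
python3 look.py 3
```

```text
[ 1.09240238 -0.60453142  0.23986645]
949 (array([506.5, 110.2]), array([131.7,  50.6]), 73.01)
plug top mean dock x 0.06892558553842085 10
brass dock x 0.018331491783448416 y -0.0010350506711516965 81
```

View pics/side3.png

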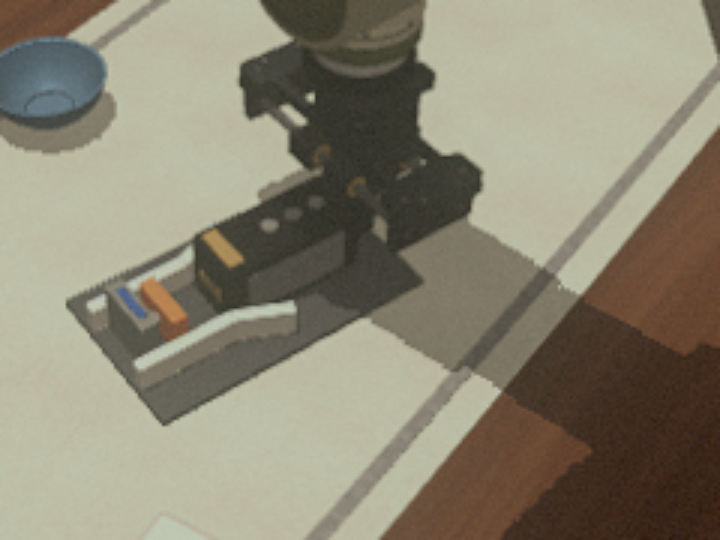

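The side view shows the speaker about 25 mm further in and centred, the plug still clear. I'll keep pushing.

>>> {"name": "step_arm", "arguments": {
  "moves": [
    [0.0004,0.0014,0,0,0,0],
    [0.0009,0.0029,0,0,0,0],
    [0.0013,0.0043,0,0,0,0],
    [0.0018,0.0057,0,0,0,0],
    [0.0022,0.0072,0,0,0,0],
    [0.0026,0.0086,0,0,0,0]
  ]
}}

```text
time: 13.13
ee_pos: [0.4931, 0.0661, 0.0167]
tcp_rot: [[0.293, 0.956, 0.0], [0.956, -0.293, -0.0], [-0.0, 0.0, -1.0]]
ft_force: [-0.5, -2.2, -0.6]
opening: 0.0005
gripper_force: 1.3
```

>>> {"name": "step_arm", "arguments": {
  "moves": [
    [0.0004,0.0014,0,0,0,0],
    [0.0009,0.0029,0,0,0,0],
    [0.0013,0.0043,0,0,0,0],
    [0.0018,0.0057,0,0,0,0],
    [0.0022,0.0072,0,0,0,0],
    [0.0026,0.0086,0,0,0,0]
  ]
}}

```text
time: 13.63
ee_pos: [0.4957, 0.0747, 0.0167]
tcp_rot: [[0.293, 0.956, 0.0], [0.956, -0.293, -0.0], [-0.0, 0.0, -1.0]]
ft_force: [-0.6, -2.4, -0.0]
opening: 0.0004
gripper_force: 1.4
```

>>> {"name": "step_arm", "arguments": {
  "moves": [
    [0.0003,0.001,0,0,0,0],
    [0.0006,0.0019,0,0,0,0],
    [0.0009,0.0029,0,0,0,0],
    [0.0012,0.0038,0,0,0,0],
    [0.0015,0.0048,0,0,0,0],
    [0.0018,0.0057,0,0,0,0]
  ]
}}

```text
time: 14.13
ee_pos: [0.4975, 0.0803, 0.0167]
tcp_rot: [[0.293, 0.956, 0.0], [0.956, -0.293, -0.0], [-0.0, 0.0, -1.0]]
ft_force: [-0.3, -2.3, 1.4]
opening: 0.0005
gripper_force: 1.4
```

>>> {"name": "step_arm", "arguments": {
  "moves": [
    [0.0002,0.0006,0,0,0,0],
    [0.0004,0.0012,0,0,0,0],
    [0.0005,0.0017,0,0,0,0],
    [0.0007,0.0023,0,0,0,0],
    [0.0009,0.0029,0,0,0,0],
    [0.0011,0.0035,0,0,0,0],
    [0.0012,0.004,0,0,0,0]
  ]
}}

```text
time: 14.72
ee_pos: [0.4987, 0.0843, 0.0167]
tcp_rot: [[0.293, 0.956, 0.0], [0.956, -0.293, 0.0], [0.0, 0.0, -1.0]]
ft_force: [-0.7, -3.1, 0.0]
opening: 0.0008
gripper_force: 1.5
```

>>> {"name": "step_arm", "arguments": {
  "moves": [
    [0.0002,0.0006,0,0,0,0],
    [0.0004,0.0012,0,0,0,0],
    [0.0005,0.0017,0,0,0,0],
    [0.0007,0.0023,0,0,0,0],
    [0.0009,0.0029,0,0,0,0]
  ]
}}

```text
time: 15.13
ee_pos: [0.4996, 0.0872, 0.0168]
tcp_rot: [[0.293, 0.956, 0.0], [0.956, -0.293, -0.0], [-0.0, 0.0, -1.0]]
ft_force: [-0.6, -6.2, 1.3]
opening: 0.0007
gripper_force: 3.2
```

>>> {"name": "step_arm", "arguments": {
  "moves": [
    [0.0002,0.0005,0,0,0,0],
    [0.0003,0.001,0,0,0,0],
    [0.0005,0.0015,0,0,0,0],
    [0.0006,0.002,0,0,0,0]
  ]
}}

```text
time: 15.47
ee_pos: [0.5003, 0.0885, 0.0167]
tcp_rot: [[0.293, 0.956, 0.0], [0.956, -0.293, -0.001], [-0.001, 0.0, -1.0]]
ft_force: [-0.2, -8.6, 0.5]
opening: 0.0006
gripper_force: 4.3
```

>>> {"name": "step_arm", "arguments": {
  "moves": [
    [0.0001,0.0004,0,0,0,0],
    [0.0002,0.0008,0,0,0,0],
    [0.0004,0.0012,0,0,0,0],
    [0.0005,0.0016,0,0,0,0],
    [0.0006,0.002,0,0,0,0]
  ]
}}

```text
time: 15.88
ee_pos: [0.5009, 0.0904, 0.0167]
tcp_rot: [[0.293, 0.956, 0.0], [0.956, -0.293, -0.001], [-0.001, 0.0, -1.0]]
ft_force: [-1.1, -8.6, 1.1]
opening: 0.0005
gripper_force: 4.3
```

>>> {"name": "step_arm", "arguments": {
  "moves": [
    [0.0001,0.0004,0,0,0,0],
    [0.0002,0.0008,0,0,0,0],
    [0.0004,0.0012,0,0,0,0],
    [0.0005,0.0016,0,0,0,0],
    [0.0006,0.002,0,0,0,0]
  ]
}}

```text
time: 16.3
ee_pos: [0.5016, 0.0924, 0.0167]
tcp_rot: [[0.293, 0.956, 0.0], [0.956, -0.293, -0.001], [-0.001, 0.0, -1.0]]
ft_force: [-0.1, -8.4, 0.5]
opening: 0.0002
gripper_force: 4.4
```

```bash
python3 look.py 4
```

```text
[-0.13703364 -8.35295741  0.52018024]
977 (array([517.6, 146. ]), array([128.1,  52.6]), 73.19)
brass dock x 0.054896362250019766 y -0.0008485167639266296 82
```

>>> {"name": "step_arm", "arguments": {
  "moves": [
    [0.0001,0.0003,0,0,0,0],
    [0.0002,0.0006,0,0,0,0],
    [0.0003,0.0009,0,0,0,0],
    [0.0003,0.0009,0,0,0,0]
  ]
}}

```text
time: 16.68
ee_pos: [0.5019, 0.0933, 0.0168]
tcp_rot: [[0.293, 0.956, 0.0], [0.956, -0.293, -0.001], [-0.001, 0.001, -1.0]]
ft_force: [-0.1, -8.4, 0.7]
opening: -0.0002
gripper_force: 4.1
```

>>> {"name": "step_arm", "arguments": {
  "moves": [
    [0.0001,0.0003,0,0,0,0],
    [0.0002,0.0006,0,0,0,0],
    [0.0003,0.0009,0,0,0,0],
    [0.0003,0.0009,0,0,0,0]
  ]
}}

```text
time: 17.02
ee_pos: [0.5022, 0.0942, 0.0168]
tcp_rot: [[0.293, 0.956, 0.0], [0.956, -0.293, -0.001], [-0.001, 0.001, -1.0]]
ft_force: [0.7, -9.7, 0.8]
opening: 0.0009
gripper_force: 4.2
```

>>> {"name": "step_arm", "arguments": {
  "moves": [
    [0.0001,0.0003,0,0,0,0],
    [0.0002,0.0006,0,0,0,0],
    [0.0003,0.0009,0,0,0,0],
    [0.0003,0.0009,0,0,0,0]
  ]
}}

```text
time: 17.35
ee_pos: [0.5025, 0.0952, 0.0168]
tcp_rot: [[0.293, 0.956, 0.0], [0.956, -0.293, -0.001], [-0.001, 0.001, -1.0]]
ft_force: [-0.0, -8.4, 0.7]
opening: 0.0004
gripper_force: 4.2
```

>>> {"name": "step_arm", "arguments": {
  "moves": [
    [0.0001,0.0003,0,0,0,0],
    [0.0002,0.0006,0,0,0,0],
    [0.0003,0.0009,0,0,0,0],
    [0.0003,0.0009,0,0,0,0]
  ]
}}

```text
time: 17.68
ee_pos: [0.5028, 0.096, 0.0168]
tcp_rot: [[0.293, 0.956, 0.0], [0.956, -0.293, -0.001], [-0.001, 0.001, -1.0]]
ft_force: [0.8, -7.8, 1.3]
opening: 0.0005
gripper_force: 4.2
```

>>> {"name": "step_arm", "arguments": {
  "moves": [
    [0.0001,0.0003,0,0,0,0],
    [0.0002,0.0006,0,0,0,0],
    [0.0003,0.0009,0,0,0,0],
    [0.0003,0.0009,0,0,0,0]
  ]
}}

```text
time: 18.02
ee_pos: [0.5031, 0.0969, 0.0168]
tcp_rot: [[0.293, 0.956, 0.0], [0.956, -0.293, -0.001], [-0.001, 0.001, -1.0]]
ft_force: [1.0, -8.4, 1.5]
opening: 0.0005
gripper_force: 4.2
```

>>> {"name": "step_arm", "arguments": {
  "moves": [
    [0.0001,0.0003,0,0,0,0],
    [0.0002,0.0006,0,0,0,0],
    [0.0003,0.0009,0,0,0,0],
    [0.0003,0.0009,0,0,0,0]
  ]
}}

```text
time: 18.35
ee_pos: [0.5034, 0.0977, 0.0168]
tcp_rot: [[0.293, 0.956, 0.0], [0.956, -0.293, -0.001], [-0.001, 0.001, -1.0]]
ft_force: [0.9, -9.2, 1.0]
opening: 0.0005
gripper_force: 4.6
```

>>> {"name": "step_arm", "arguments": {
  "moves": [
    [0.0001,0.0002,0,0,0,0],
    [0.0001,0.0004,0,0,0,0],
    [0.0001,0.0004,0,0,0,0]
  ]
}}

```text
time: 18.6
ee_pos: [0.5035, 0.0978, 0.0168]
tcp_rot: [[0.293, 0.956, 0.0], [0.956, -0.293, -0.002], [-0.002, 0.001, -1.0]]
ft_force: [-1.3, -12.8, 0.4]
opening: 0.0005
gripper_force: 6.1
```

>>> {"name": "step_arm", "arguments": {
  "moves": [
    [0.0001,0.0002,0,0,0,0],
    [0.0001,0.0003,0,0,0,0],
    [0.0001,0.0003,0,0,0,0],
    [0.0001,0.0003,0,0,0,0]
  ]
}}

```text
time: 18.93
ee_pos: [0.5036, 0.0978, 0.0168]
tcp_rot: [[0.293, 0.956, 0.0], [0.956, -0.293, -0.002], [-0.002, 0.001, -1.0]]
ft_force: [-1.5, -15.0, 1.4]
opening: 0.0005
gripper_force: 7.0
```

>>> {"name": "step_arm", "arguments": {
  "moves": [
    [0,0,0,0,0,0],
    [0,0,0,0,0,0],
    [0,0,0,0,0,0],
    [-0.0006,-0.0019,0,0,0,0],
    [-0.0012,-0.0038,0,0,0,0],
    [-0.003,-0.01,0,0,0,0],
    [-0.009,-0.03,0,0,0,0],
    [-0.015,-0.05,0,0,0,0],
    [-0.021,-0.07,0.01,0,0,0],
    [-0.023,-0.075,0.04,0,0,0],
    [-0.023,-0.08,0.08,0,0,0],
    [-0.023,-0.11,0.12,0,0,0],
    [-0.023,-0.14,0.15,0,0,0],
    [-0.023,-0.17,0.15,0,0,0],
    [-0.023,-0.2,0.15,0,0,0],
    [-0.023,-0.2,0.15,0,0,0]
  ]
}}

```text
time: 20.27
ee_pos: [0.4805, -0.1049, 0.1674]
tcp_rot: [[0.296, 0.955, 0.002], [0.955, -0.296, -0.002], [-0.001, 0.002, -1.0]]
ft_force: [0.5, 0.8, -0.6]
opening: 0.0002
gripper_force: 0.0
```

```bash
python3 look.py 5
```

```text
[ 0.4783884   0.79891919 -0.62900343]
1000 (array([522.9, 159.9]), array([110. ,  51.3]), 72.06)
brass dock x 0.06060629149996546 y -0.001336767797811832 82
```

View pics/side5.png

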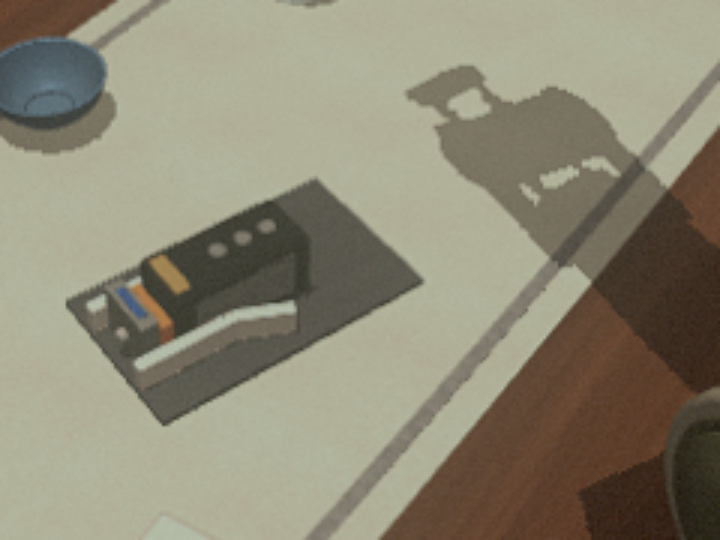

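The side view shows the speaker flat and straight in the channel, with the orange plug closed up against the grey stop. The plug gave at about 8.5 N, then the push rose to 15 N without further travel. I'm handing it in.

```bash
python3 -c "
from workcell import env
print(env.finish_job())"
```

```text
the job is handed in; nothing more can be done
None
```

The job is handed in, verdict not shown: I set the speaker on the apron and let go, pushed it in until the plug met the stop, pressed at about 15 N, and backed the arm well clear.

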